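# Pour hazelnuts from a carton with a fold-out spout

### The arm

A 7-joint arm with a two-finger parallel gripper is mounted at the origin on a cart in front of the work surface, level with it; the furniture and walls round the work are solid. World frame = base frame: x ahead of the robot, y to its left, z up, the work surface at z = 0. Lengths are in m, angles in rad, forces in N, time in s.
With the tool pointing down it reaches from about 0.4 to 0.85 m from the base axis. Payload 4.5 kg.
Tool frame: the origin (TCP) lies at the very end of the fingers, on their centre line; the grasp point (between the pads) lies 19 mm behind it (grip_point_offset is the distance from the TCP to the grasp point, in m); z points along the fingers, y is the line along which they close (so a half turn about z gives the same grasp; the last joint's range is limited). The gripper opens to 88 mm and grips with 3 to 60 N. Pads are 18 mm wide; open, the fingers measure 123 mm over their backs; the gripper's body (75 mm by 187 mm) begins 45 mm behind the grasp point.
Start: joints at [1.313, 0.689, -0.195, 1.565, 0.157, 0.902, -0.215], TCP at [0.18, -0.599, 0.239] pointing down, gripper open.
Joint ranges: [-3.01, 3.01], [-0.46, 2.08], [-1.47, 1.51], [0.13, 2.56], [-1, 4.14], [0.04, 2.09], [-2.66, 2.66]. Speed limits (rad/s): [2.57, 2.57, 3.14, 3.14, 3.14, 3.14, 3.14].

### API

Orientations are given as a unit quaternion [x, y, z, w].
In Python, from plant import get_state, snapshot, camera_params, finish_job, grip_point_offset gives the robot as it stands.
- The arm moves only by the tool handwheel, called as a command line: name --argument value ..., lists and objects as JSON in quotes. Schema: {"type":"object","properties":{"deltas":{"type":"array","items":{"type":"array","items":{"type":"array","items":{"type":"number"},"minItems":7,"maxItems":7},"minItems":1,"maxItems":10},"minItems":1,"maxItems":1},"force":{"type":"number"},"only":{"type":"string"},"quiet":{"type":"boolean"},"lines":{"type":"string"}},"required":["deltas"],"additionalProperties":false}. deltas is a list that holds a single list of rows (three levels of brackets), with 1 to 10 rows, each of 7 numbers: the opening from 0.0 (shut) to 1.0 (fully open), then dx, dy, dz in normalised numbers (1 is 1 m), then a rotation vector rx, ry, rz in fractions of the full range, 1 being 4 rad; each row is the pose to reach, as a shift and turn from the pose commanded when the call began, along the tool's axes at that moment; what a row does not reach only later rows make up. A row lasts 1/10 s, in which the tool goes at most 0.05 m and 0.15 rad, less where a joint would pass 70% of its speed; a pose out of reach is approached as far as the arm can. The fingers move at their own pace and stop on an object; force is the grip in N (left out, the last holds). Time passes only in rows, so rows that do not move let the fingers close. The tool returns the time, the measured TCP pose, the force, the opening and the grip force at its end. only (a regular expression) keeps the lines of the reply that match it, lines (a string "A,B") keeps lines A to B, and quiet returns only ok. Input that does not fit is refused with a message, and nothing moves.
- get_state(): the state, without advancing time (a new reading comes with each control period).
- snapshot(name): name is "scene" or "side" or "wrist"; returns (picture, depth): 400x640x3 uint8, red, green, blue; 400x640 float32, m along the optical axis (not along the pixel's ray), 0 where there is no reading.
- camera_params(name): a dict with "fx", "fy", "cx", "cy" (pixels), "k1" (the pictures are not rectified: a ray, as slopes to the right and down, at radius r is drawn at 1 + k1 r^2 times it, then the intrinsics apply), "rvec" (rotation vector, rad) and "tvec" (3), from world to camera coordinates, as OpenCV has them. Camera axes: x right, y down, z forward; pixel columns grow to the right and rows downward; lengths in m; the calibration is good to about 2 mm. A picture is of the moment at which its call begins: read the wrist's pose just before it. camera_params takes no time and is no camera call; for the wrist camera it gives the pose at the moment of the call.
- finish_job(): hands the job in; it is judged then, once.
The state is a dict: "clock": time; "q": joint angles; "qd": joint speeds; "joint_torque": joint torques, N m; "tool_pos": TCP position; "eef_rot": TCP orientation; "contact_force": force on the tool from outside, world axes, zero at the start; "moment": the same for the moment, N m; "opening": opening from 0.0 (shut) to 1.0 (fully open); "finger_force": force on a finger pad.
Only numpy, scipy, OpenCV 4.12 (cv2) and the standard library are available. Lean on these libraries where they do the work, as an engineer would, in place of code of your own. Each camera call takes 0.05 s, during which the arm holds its last target. There are 200 camera calls.

### The job

Pull the folded spout on the end of the carton fully out while the carton stands on the worktop. Then lift the carton, tilt it over the bowl so that all four hazelnuts run out of the spout into the bowl, and set the carton back on the worktop, standing on its base. Leave the bowl, the spice jar and the egg timer where they are.

Things in the scene. Friction and masses are not known exactly. Their poses are not given: they have to be found in the camera images.
- carton: Plain brown carton, closed top, lying low: 150 mm long (x), 66 wide (y), 90 high (z), 0.3 to 0.5 kg; walls and roof 3 mm. Origin: centre of its underside. The spout is in the end that its own -x points to; its opening is 60 mm wide, from the inner floor (16 mm up) to 74 mm. Four loose hazelnuts lie inside and can leave only through the spout. Grip the carton across its width, from above.
- spout (a joint): Spout hinge (rad): 0 folded in, 1.05 fully out (stop); starts at 0 to 0.12. Light friction (0.3 N at the tab) keeps it where left; the carton stays put when it is pulled. The spout's upper edge swings out to the carton's -x and down. Fully out it is a chute 58 mm long, 56 wide inside, with cheeks, rising 30 deg outwards: tilt the carton spout end down 50 to 60 deg for the nuts to run.
- spout_hinge (a point): Middle of the spout's hinge line, which runs along the carton's y: 73.5 mm from the carton's origin along its -x, 16 mm up.
- spout_tab (a point): Grip point on the pull tab, a pale fin 6 mm thick (along carton y) that stands 36 mm out from the spout's face; the point is 22 mm out from the spout, 60 mm up it from the hinge; the fin spans 18 mm below to 10 mm above it. 76 mm above the worktop when folded in, about 27 mm when fully out. Pinch from above, fingers closing along carton y; it can turn between the fingers.
- spout_tip (a point): Middle of the spout's pouring lip, 58 mm from the hinge; the hazelnuts drop from here.
- bowl: White ceramic bowl, 156 mm across the rim, 60 mm high, 0.45 kg, open at the top, standing loose on the worktop. Origin: centre of its underside. Note for the arm: over the rear of the worktop hangs a wall cabinet, underside 0.46 m up, door handles from x = 0.58 m, y from -0.41 to 0.48 m.
- spice_jar: Small spice jar with a wide lid, 45 mm across, 106 mm high, standing between and behind carton and bowl; not part of the job. Origin: centre of its underside.
- timer: Egg timer, 61 mm across, 52 mm high, farther back; not part of the job. Origin: centre of its underside.
- hazelnut1: One of the four hazelnuts, a round brown nut in its shell, 27 mm long and 25 mm thick, 12 g; it starts inside the carton. Origin: its centre.
- hazelnut2: One of the four hazelnuts, a round brown nut in its shell, 27 mm long and 25 mm thick, 12 g; it starts inside the carton. Origin: its centre.
- hazelnut3: One of the four hazelnuts, a round brown nut in its shell, 27 mm long and 25 mm thick, 12 g; it starts inside the carton. Origin: its centre.
- hazelnut4: One of the four hazelnuts, a round brown nut in its shell, 27 mm long and 25 mm thick, 12 g; it starts inside the carton. Origin: its centre.
Things that resemble listed ones, but are neither listed nor needed, are in the scene too. There is more than one size of the bowl; the one meant has the size given above.

How it is judged:
By the outcome, as a careful person would: the job done as asked, in the order asked, and still so for the second after the job is handed in, with the robot touching nothing.
It also fails if it takes over 61 s, if anything falls off the work surface, if the arm or the gripper's body presses on something with over 40 N, if the wrist force passes 120 N, or if a joint passes its speed limit or range.

## Working session

There is one attempt and no reset: what is moved stays moved. The work goes in short steps, Python scripts to look and compute and a tool call to move; the robot and the scene stay as the last step left them, time stands still between calls to the robot, and variables do not carry over. Pictures are saved under pics/ and viewed, at most 10 in all, crops included, and the job is handed in when it is done.

```bash
mkdir -p pics; ls; cat > h.py <<'E'
import numpy as np, cv2, json
from plant import *
from scipy.spatial.transform import Rotation as R
def shot(n):
    p=camera_params(n); im,d=snapshot(n); return im,d,p
def ray(p,u,v):
    K=np.array([[p['fx'],0,p['cx']],[0,p['fy'],p['cy']],[0,0,1.]])
    x,y=cv2.undistortPoints(np.array([[[u,v]]],float),K,np.array([p['k1'],0,0,0.]))[0,0]
    M=R.from_rotvec(np.ravel(p['rvec'])).as_matrix();t=np.ravel(p['tvec'])
    return -M.T@t, M.T@np.array([x,y,1.])
def onz(p,u,v,z):
    o,d=ray(p,u,v); return o+d*(z-o[2])/d[2]
def pt(p,dep,u,v):
    o,d=ray(p,u,v); return o+d*dep[int(round(v)),int(round(u))]
def cloud(p,dep):
    vs,us=np.mgrid[0:400,0:640]
    K=np.array([[p['fx'],0,p['cx']],[0,p['fy'],p['cy']],[0,0,1.]])
    xy=cv2.undistortPoints(np.stack([us,vs],-1).reshape(-1,1,2).astype(float),K,np.array([p['k1'],0,0,0.])).reshape(-1,2)
    M=R.from_rotvec(np.ravel(p['rvec'])).as_matrix();t=np.ravel(p['tvec'])
    c=np.c_[xy,np.ones(len(xy))]*dep.reshape(-1,1)
    return ((c-t)@M).reshape(400,640,3)
def save(n,im): cv2.imwrite('pics/'+n,im[:,:,::-1])
E
python3 - <<'E'
from h import *
for n in('scene','side'):
    im,d,p=shot(n); save(n+'0.png',im); np.savez(n+'0.npz',im=im,d=d)
    print(n,p)
s=get_state(); print(s, grip_point_offset)
E
```

```text
pics
scene {'fx': 439.0256107676074, 'fy': 439.0256107676074, 'cx': 325.13796444082357, 'cy': 202.46704541642288, 'k1': -0.08878370678457936, 'rvec': array([ 0.7569936 , -2.27028368,  1.48139162]), 'tvec': array([0.46087655, 0.22199606, 0.93391555])}
side {'fx': 495.01875130146686, 'fy': 495.01875130146686, 'cx': 322.9025237472162, 'cy': 202.06378730925397, 'k1': -0.06399301060551528, 'rvec': array([ 2.26287563, -0.36654106,  0.13824113]), 'tvec': array([-0.58286451,  0.16611873,  1.06658026])}
{'clock': 0.1, 'q': array([ 1.31281699,  0.68993093, -0.19447419,  1.56621753,  0.15727119,
        0.90254466, -0.21507271]), 'qd': array([ 1.23764881e-03, -1.76485606e-03, -5.63927048e-04, -1.60017677e-03,
       -3.06755845e-04, -7.23128778e-04, -5.59890143e-05]), 'joint_torque': array([-3.29726259e-03, -5.28493631e+01, -1.27157897e+00, -1.53836507e+01,
       -5.25848719e-02,  1.94831424e-03,  8.02779846e-05]), 'tool_pos': array([ 0.17955809, -0.59804996,  0.23797585]), 'eef_rot': array([ 9.89373143e-01,  1.45396173e-01, -1.90642524e-04, -8.36321458e-04]), 'contact_force': array([-0.6940287 , -0.24552463, -1.05342557]), 'moment': array([-0.00679875, -0.02531223, -0.00588187]), 'finger_force': 0.0, 'opening': 1.0016054760652835} 0.0187
```

View pics/scene0.png

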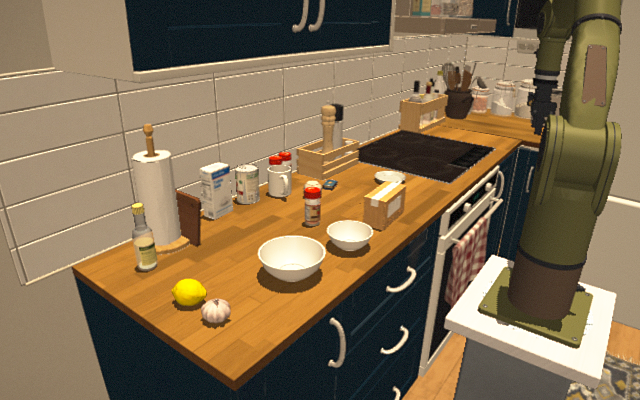

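View pics/side0.png

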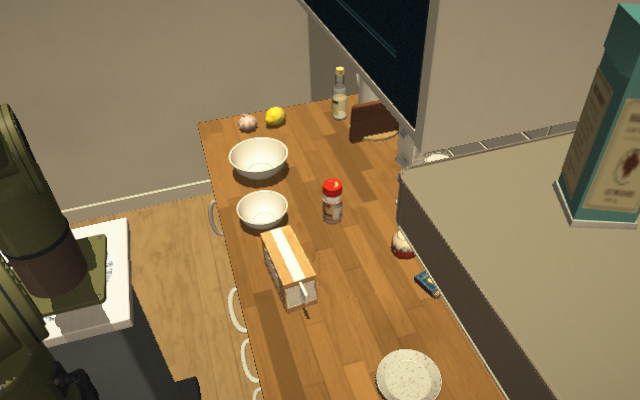

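The scene view shows white bowls at (292,260) (large), (349,236) (small) and a speckled plate at (390,178), with the carton at (384,203). The side view shows the bowls at (259,158) and (262,210), the plate at (409,376), and the carton at (290,265) with its pale tab at (304,290), so the spout end faces the side camera. The jar is at (333,200). The round thing at (402,243) may be the timer. Next I measure all of these.

```bash
python3 - <<'E'
from h import *
for n in('scene','side'):
    z=np.load(n+'0.npz'); im,d=z['im'],z['d']; p=camera_params(n); C=cloud(p,d); np.save(n+'C.npy',C)
    X,Y,Z=C[...,0],C[...,1],C[...,2]; ok=d>0
    print(n,'table z',np.median(Z[ok&(abs(Z)<.02)]))
    hs=cv2.cvtColor(im,cv2.COLOR_RGB2HSV)
    m=(ok&(Z>.012)&(Z<.3)&(X>.2)&(X<.95)&(abs(Y)<1.3)).astype(np.uint8)
    k,lab,st,ce=cv2.connectedComponentsWithStats(m)
    for i in range(1,k):
        if st[i,4]<80: continue
        q=C[lab==i]; print(ce[i].round(),st[i,4],'min',np.percentile(q,1,0).round(3),'max',np.percentile(q,99,0).round(3))
    # top plane carton
    q=ok&(abs(Z-.09)<.008)&(X>.3)&(X<.8)
    k,lab,st,ce=cv2.connectedComponentsWithStats(q.astype(np.uint8))
    for i in range(1,k):
        if st[i,4]<150: continue
        P=C[lab==i]; r=cv2.minAreaRect(P[:,:2].astype(np.float32)*1000); print('top',ce[i].round(),st[i,4],P.mean(0).round(3),r)
    # bowl rims: depth near z=.06 & other
    for zz in (.045,.05,.055,.06):
      q=(ok&(abs(Z-zz)<.003)&(hs[...,1]<60)&(X>.3)&(X<.8)).astype(np.uint8)
      q=cv2.dilate(q,np.ones((5,5)))*ok.astype(np.uint8)
      k,lab,st,ce=cv2.connectedComponentsWithStats(q)
E
python3 - <<'E'
import cv2
im=cv2.imread('pics/side0.png')
cv2.imwrite('pics/side0c.png',cv2.resize(im[130:330,200:460],None,fx=3,fy=3,interpolation=cv2.INTER_CUBIC))
E
```

```text
scene table z -0.0003410468534886025
[414. 110.] 1044 min [ 0.816 -1.294  0.013] max [ 0.949 -1.137  0.246]
[330. 141.] 2969 min [ 0.802 -0.771  0.014] max [ 0.95  -0.304  0.28 ]
[172. 202.] 7172 min [0.775 0.076 0.013] max [0.949 0.443 0.274]
[280. 172.] 972 min [ 0.791 -0.301  0.014] max [ 0.95  -0.084  0.107]
[247. 181.] 842 min [ 0.86  -0.059  0.013] max [0.949 0.02  0.11 ]
[384. 201.] 1488 min [ 0.44  -0.51   0.013] max [ 0.664 -0.093  0.091]
[ 10. 189.] 116 min [0.946 0.598 0.206] max [0.95  0.642 0.249]
[312. 201.] 659 min [ 0.604 -0.179  0.014] max [0.764 0.011 0.107]
[350. 234.] 926 min [ 0.411 -0.024  0.012] max [0.526 0.09  0.047]
[292. 256.] 2097 min [0.428 0.152 0.013] max [0.576 0.301 0.06 ]
[189. 292.] 689 min [0.565 0.427 0.015] max [0.625 0.476 0.055]
[216. 310.] 562 min [0.486 0.427 0.013] max [0.534 0.476 0.054]
top [385. 192.] 524 [ 0.475 -0.162  0.089] ((480.366943359375, -186.35089111328125), (67.69722747802734, 186.96473693847656), 5.635313987731934)
side table z -5.6035457079619916e-05
[339.  94.] 623 min [0.776 0.391 0.013] max [0.818 0.426 0.166]
[384. 127.]
[... 249 characters left out ...]

[332. 200.] 774 min [ 0.608 -0.04   0.014] max [0.65  0.003 0.108]
[262. 207.] 1082 min [ 0.417 -0.027  0.013] max [0.527 0.088 0.048]
[289. 267.] 2954 min [ 0.444 -0.28   0.014] max [ 0.518 -0.101  0.093]
[401. 245.] 365 min [ 0.719 -0.198  0.012] max [ 0.755 -0.15   0.054]
[425. 281.] 230 min [ 0.732 -0.304  0.012] max [ 0.759 -0.249  0.019]
[408. 370.] 880 min [ 0.565 -0.511  0.012] max [ 0.676 -0.407  0.021]
top [201.   6.] 361 [0.497 1.319 0.09 ] ((517.8111572265625, 1317.521484375), (435.0663757324219, 32.35357666015625), 0.2422727793455124)
top [287. 257.] 1972 [ 0.481 -0.182  0.089] ((482.5387268066406, -190.34197998046875), (66.55205535888672, 188.2654266357422), 4.788589000701904)
```

View pics/side0c.png

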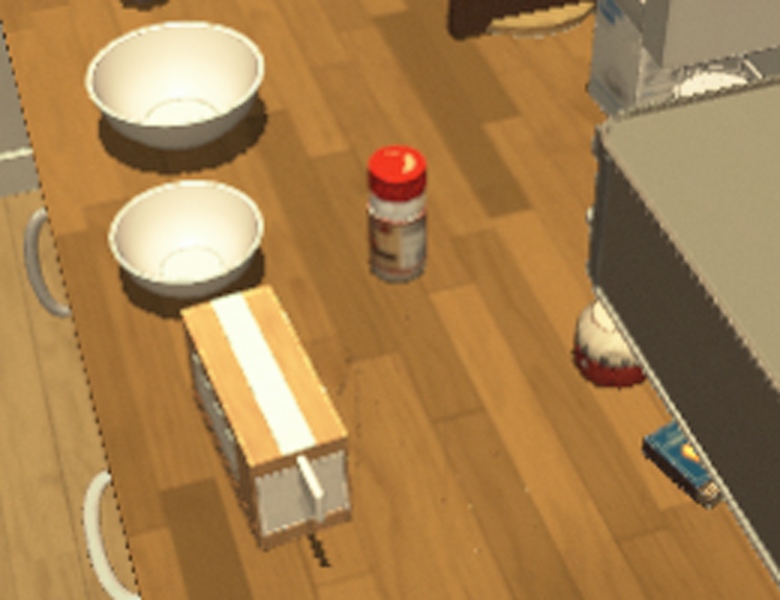

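Listed before the first reach (side-view pixels). Bowls: (259,158) measures ~152 mm across and 60 mm high, (262,210) measures 115 mm and 47 mm, and (409,376) is a flat plate, so I choose (259,158). There is only one brown carton, at (290,265). The crop confirms its grey spout and pale tab on the near end, around (304,290). The jar is at (333,200) and the timer is probably at (402,243). Now I measure the carton and tab precisely.

```bash
python3 - <<'E'
from h import *
for n in('scene','side'):
    z=np.load(n+'0.npz'); im,d=z['im'],z['d']; C=np.load(n+'C.npy'); X,Y,Z=C[...,0],C[...,1],C[...,2]
    m=(abs(Z-.09)<.006)&(X>.42)&(X<.55)&(Y<-.05)&(Y>-.3)
    P=C[m]; 
    # yaw from side edges: by y slices min and max x
    ys=np.arange(-.25,-.11,.01); L=[];
    for y in ys:
        q=P[abs(P[:,1]-y)<.005,0]
        if len(q)>8: L.append((y,np.percentile(q,2),np.percentile(q,98)))
    L=np.array(L); w=L[:,2]-L[:,1]; g=w>.055; print(n,'z',np.median(P[:,2]),'w',w.round(3), 'lo',np.polyfit(L[g,0],L[g,1],1),'hi',np.polyfit(L[g,0],L[g,2],1))
    b=(X>.45)&(X<.53)&(Z>.03)&(Z<.095)&(Y<-.2)
    for y in np.arange(-.31,-.23,.005):
        q=C[b&(abs(Y-y)<.0025)]
        if len(q): print(' y%.3f n%d x %.3f..%.3f z %.3f..%.3f'%(y,len(q),*np.percentile(q[:,0],[3,97]),*np.percentile(q[:,2],[3,97])))
    for xx in(.46,.47,.48,.49,.50):
        q=P[abs(P[:,0]-xx)<.004,1]
        if len(q): print('  x',xx,'y range',np.percentile(q,[1,99]).round(3))
    # bowl: circle of rim
    b=(X>.4)&(X<.6)&(Y>.13)&(Y<.32)&(Z>.054)&(Z<.066)
    A=C[b]; s=np.linalg.lstsq(np.c_[2*A[:,:2],np.ones(len(A))],(A[:,:2]**2).sum(1),rcond=None)[0]
    print('bowl',s[:2],np.sqrt(s[2]+s[0]**2+s[1]**2),len(A))
E
```

```text
scene z 0.08923401812854558 w [0.058 0.061 0.062 0.06  0.058 0.062 0.06  0.063 0.061 0.057 0.064 0.06
 0.064 0.064] lo [-0.1050619   0.42939525] hi [-0.0829991   0.49436425]
 y-0.280 n1 x 0.488..0.488 z 0.083..0.083
 y-0.275 n1 x 0.486..0.486 z 0.078..0.078
 y-0.270 n2 x 0.484..0.487 z 0.080..0.083
 y-0.265 n1 x 0.485..0.485 z 0.085..0.085
 y-0.260 n2 x 0.487..0.489 z 0.086..0.086
 y-0.250 n5 x 0.455..0.492 z 0.046..0.088
 y-0.245 n19 x 0.453..0.510 z 0.049..0.089
 y-0.240 n17 x 0.453..0.506 z 0.037..0.091
 y-0.235 n24 x 0.451..0.511 z 0.033..0.090
  x 0.46 y range [-0.242 -0.098]
  x 0.47 y range [-0.245 -0.095]
  x 0.48 y range [-0.246 -0.093]
  x 0.49 y range [-0.261 -0.095]
  x 0.5 y range [-0.238 -0.093]
bowl [0.50223709 0.22696382] 0.07502227010279268 404
side z 0.08970116005005636 w [0.057 0.065 0.064 0.064 0.062 0.063 0.063 0.062 0.064 0.064 0.063 0.064
 0.063 0.064 0.064] lo [-0.07991001  0.4351962 ] hi [-0.06543471  0.50080461]
 y-0.285 n13 x 0.487..0.492 z 0.064..0.086
 y-0.280 n24 x 0.487..0.492 z 0.060..0.087
 y-0.275 n15 x 0.486..0.492 z 0.064..0.087
 y-0.270 n13 x 0.486..0.491 z 0.064..0.087
 y-0.265 n10 x 0.485..0.491 z 0.071..0.088
 y-0.260 n14 x 0.485..0.491 z 0.062..0.087
 y-0.255 n14 x 0.484..0.490 z 0.066..0.087
 y-0.250 n229 x 0.456..0.495 z 0.032..0.089
 y-0.245 n397 x 0.456..0.519 z 0.032..0.092
 y-0.240 n88 x 0.454..0.519 z 0.036..0.093
 y-0.235 n71 x 0.453..0.517 z 0.043..0.092
  x 0.46 y range [-0.25  -0.103]
  x 0.47 y range [-0.248 -0.101]
  x 0.48 y range [-0.248 -0.099]
  x 0.49 y range [-0.282 -0.099]
  x 0.5 y range [-0.246 -0.099]
bowl [0.50596102 0.22250399] 0.07417374777752796 310
```

```bash
cat >> h.py <<'E'
def frame(yaw=0.08,tilt=0.):
    # tool orientation: x along carton x, z down; tilt: carton spout end (-x) goes down
    e=np.array([-np.sin(yaw),np.cos(yaw),0]); z=np.array([0,0,-1.]); y=np.cross(z,e)
    B=R.from_matrix(np.c_[e,y,z])
    return B*R.from_rotvec([0,s_tilt*tilt,0])
s_tilt=1.
def delta(pos,rot):
    s=get_state(); R0=R.from_quat(s['eef_rot']); 
    print('shift',(R0.inv().apply(np.array(pos)-s['tool_pos'])).round(4),'rotvec',(R0.inv()*rot).as_rotvec().round(4),'clock',s['clock'])
E
python3 -c "
from h import *
delta([.488,-.270,.16],frame())
print(frame(0,.9).as_matrix().round(2))"
```

```text
shift [ 0.3898 -0.2253  0.0783] rotvec [-1.500e-03 -1.000e-03 -1.359e+00] clock 0.1
[[ 0.    1.    0.  ]
 [ 0.62  0.    0.78]
 [ 0.78  0.   -0.62]]
```

Careful with the scale: turns go in shares of 4 rad. That gives: -1.36 rad / 4 = -0.34.

handwheel --deltas '[[[1, 0.39, -0.225, 0.078, 0, 0, -0.34], [1, 0.39, -0.225, 0.078, 0, 0, -0.34], [1, 0.39, -0.225, 0.078, 0, 0, -0.34], [1, 0.39, -0.225, 0.078, 0, 0, -0.34], [1, 0.39, -0.225, 0.078, 0, 0, -0.34], [1, 0.39, -0.225, 0.078, 0, 0, -0.34], [1, 0.39, -0.225, 0.078, 0, 0, -0.34], [1, 0.39, -0.225, 0.078, 0, 0, -0.34], [1, 0.39, -0.225, 0.078, 0, 0, -0.34], [1, 0.39, -0.225, 0.078, 0, 0, -0.34]]]' --force 8

```text
clock: 1.1
tool_pos: [0.4934, -0.2636, 0.1602]
eef_rot: [0.673, 0.74, 0.003, -0.0]
contact_force: [0.2, 0.2, -0.3]
opening: 1.001
finger_force: 0.0
```

handwheel --deltas '[[[0.5, 0, 0, 0, 0, 0, 0], [0.5, 0, 0, 0, 0, 0, 0], [0.5, 0, 0, 0, 0, 0, 0], [0.5, 0, 0, 0, 0, 0, 0]]]'

```text
clock: 1.5
tool_pos: [0.4874, -0.2727, 0.1609]
eef_rot: [0.679, 0.734, -0.001, 0.0]
contact_force: [-0.4, 0.3, -0.3]
opening: 0.662
finger_force: 0.0
```

```bash
python3 - <<'E'
from h import *
delta([.488,-.270,.16],frame())
im,d,p=shot('wrist'); save('w1.png',im); np.savez('w1.npz',im=im,d=d); C=cloud(p,d); np.save('w1C.npy',C)
X,Y,Z=C[...,0],C[...,1],C[...,2]
for y in np.arange(-.29,-.25,.005):
    q=C[(d>0)&(abs(Y-y)<.0025)&(Z>.05)&(Z<.1)&(X>.45)&(X<.53)]
    if len(q): print('y%.3f n%d x %.3f..%.3f z %.3f..%.3f'%(y,len(q),*np.percentile(q[:,0],[3,97]),*np.percentile(q[:,2],[3,97])))
E
```

```text
shift [0.0027 0.0008 0.0009] rotvec [-0.0007  0.0011 -0.0024] clock 1.5
y-0.280 n34 x 0.487..0.492 z 0.084..0.087
y-0.275 n42 x 0.487..0.492 z 0.084..0.087
y-0.270 n42 x 0.486..0.491 z 0.084..0.087
y-0.265 n39 x 0.486..0.491 z 0.084..0.087
y-0.260 n43 x 0.486..0.491 z 0.084..0.086
y-0.255 n42 x 0.485..0.490 z 0.084..0.086
```

View pics/w1.png

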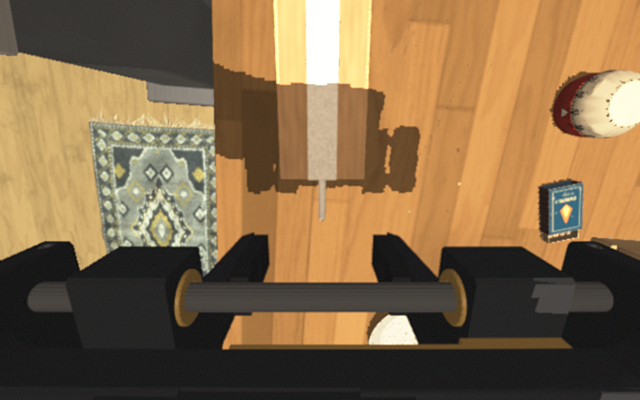

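The wrist view shows the pale fin at (322,198) between the fingers, with its top at z≈0.086 and centre x≈0.4885. Now I descend and pinch.

handwheel --deltas '[[[0.4, 0.002, 0.001, 0.05, 0, 0, 0], [0.4, 0.002, 0.001, 0.09, 0, 0, 0], [0.4, 0.002, 0.001, 0.105, 0, 0, 0], [0.4, 0.002, 0.001, 0.105, 0, 0, 0], [0, 0.002, 0.001, 0.105, 0, 0, 0], [0, 0.002, 0.001, 0.105, 0, 0, 0], [0, 0.002, 0.001, 0.105, 0, 0, 0], [0, 0.002, 0.001, 0.105, 0, 0, 0], [0, 0.002, 0.001, 0.105, 0, 0, 0], [0, 0.002, 0.001, 0.105, 0, 0, 0]]]' --force 8

```text
clock: 2.55
tool_pos: [0.4897, -0.2696, 0.0565]
eef_rot: [0.678, 0.735, -0.0, 0.001]
contact_force: [-0.5, -1.1, 5.5]
opening: 0.068
finger_force: 8.0
```

```bash
python3 -c "
import numpy as np
# grip: tab coords relative hinge: o=24 (out), u=59 ; start th0=.03
o,u=24,59
f=lambda t:np.array([u*np.sin(t)+o*np.cos(t),u*np.cos(t)-o*np.sin(t)])
for t in np.linspace(.03,1.08,11): print(round(t,3),(f(t)-f(.03)).round(1))"
```

```text
0.03 [0. 0.]
0.135 [ 6. -3.]
0.24 [11.6 -6.6]
0.345 [ 16.8 -10.8]
0.45 [ 21.5 -15.6]
0.555 [ 25.7 -20.8]
0.66 [ 29.4 -26.4]
0.765 [ 32.4 -32.3]
0.87 [ 34.8 -38.6]
0.975 [ 36.5 -45. ]
1.08 [ 37.6 -51.6]
```

handwheel --deltas '[[[0, -0.006, 0, 0.003, 0, 0, 0], [0, -0.0115, 0, 0.0065, 0, 0, 0], [0, -0.017, 0, 0.011, 0, 0, 0], [0, -0.0215, 0, 0.0155, 0, 0, 0], [0, -0.0255, 0, 0.021, 0, 0, 0], [0, -0.0295, 0, 0.0265, 0, 0, 0], [0, -0.0325, 0, 0.0325, 0, 0, 0], [0, -0.035, 0, 0.0385, 0, 0, 0], [0, -0.0365, 0, 0.045, 0, 0, 0], [0, -0.0375, 0, 0.05, 0, 0, 0]]]' --force 8

```text
clock: 3.55
tool_pos: [0.4927, -0.309, 0.0062]
eef_rot: [0.678, 0.735, -0.001, 0.002]
contact_force: [-0.7, -3.4, 13.1]
opening: 0.067
finger_force: 14.1
```

handwheel --deltas '[[[0, 0, 0, 0, 0, 0, 0], [0, 0, 0, 0.001, 0, 0, 0], [0, 0, 0, 0.001, 0, 0, 0]]]'

```text
clock: 3.85
tool_pos: [0.4928, -0.3094, 0.0058]
eef_rot: [0.679, 0.735, -0.001, 0.002]
contact_force: [-1.7, -1.6, 10.1]
opening: 0.066
finger_force: 12.5
```

```bash
python3 - <<'E'
from h import *
im,d,p=shot('side'); save('s1.png',cv2.resize(im[180:340,220:400],None,fx=4,fy=3.6)); C=cloud(p,d); np.savez('s1.npz',im=im,d=d,C=C)
E
```

```text
(no output)
```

View pics/s1.png

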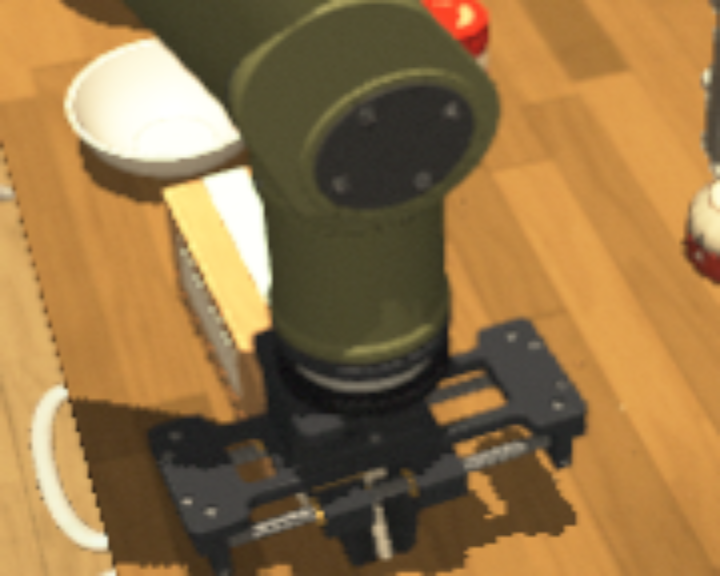

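The side view shows the gripper holding the tab at about (375,500) in the crop, with the spout out and pressed against its stop (10 N). I release, back off outward and up, then check.

handwheel --deltas '[[[0.2, 0, 0, 0, 0, 0, 0], [0.2, 0, 0, 0, 0, 0, 0], [0.2, 0, 0, 0, 0, 0, 0], [0.2, -0.025, 0, -0.002, 0, 0, 0], [0.2, -0.05, 0, -0.005, 0, 0, 0], [0.2, -0.06, 0, -0.05, 0, 0, 0], [0.6, -0.06, 0, -0.1, 0, 0, 0], [1, -0.06, 0, -0.15, 0, 0, 0], [1, -0.06, 0, -0.16, 0, 0, 0], [1, -0.06, 0, -0.16, 0, 0, 0]]]' --force 8

```text
clock: 4.9
tool_pos: [0.4983, -0.3666, 0.1665]
eef_rot: [0.678, 0.735, 0.0, 0.002]
contact_force: [-0.0, -0.5, -0.9]
opening: 0.536
finger_force: 0.0
```

```bash
python3 - <<'E'
from h import *
im,d,p=shot('wrist'); save('w2.png',im); C=cloud(p,d); np.savez('w2.npz',im=im,d=d,C=C)
X,Y,Z=C[...,0],C[...,1],C[...,2]
a=.08; ex=np.array([-np.sin(a),np.cos(a)]); ey=np.array([-np.cos(a),-np.sin(a)])
t=(Z>.084)&(Z<.096)&(d>0)&(X>.4)&(X<.56)&(Y>-.27)&(Y<0)
P=C[t]; print('top',np.median(P[:,2]),cv2.minAreaRect(P[:,:2].astype(np.float32)*1000))
s=(P[:,:2]-[.479,-.173])@np.c_[ex,ey]; print('along',np.percentile(s[:,0],[1,99]),'across',np.percentile(s[:,1],[1,99]))
s=(C[...,:2]-[.479,-.173])@np.c_[ex,ey]; q=(d>0)&(abs(s[...,1]-.015)<.008)
for xx in np.arange(-.15,-.06,.006):
    k=q&(abs(s[...,0]-xx)<.003)&(Z<.1)
    if k.sum(): print('out %.3f z %.4f n%d'%(xx,np.median(Z[k]),k.sum()))
print(get_state()['tool_pos'])
E
```

```text
top 0.08996406978182114 ((486.2854309082031, -233.42703247070312), (65.5726318359375, 31.431726455688477), 4.7370405197143555)
along [-0.07612264 -0.04574843] across [-0.03432628  0.02951989]
out -0.150 z -0.0000 n89
out -0.144 z -0.0003 n88
out -0.138 z -0.0002 n75
out -0.132 z -0.0001 n90
out -0.126 z -0.0001 n91
out -0.120 z 0.0449 n120
out -0.114 z 0.0414 n119
out -0.108 z 0.0374 n118
out -0.102 z 0.0339 n103
out -0.096 z 0.0305 n124
out -0.090 z 0.0268 n103
out -0.084 z 0.0235 n101
out -0.078 z 0.0765 n258
out -0.072 z 0.0893 n335
out -0.066 z 0.0896 n293
[ 0.49698077 -0.36607925  0.16445849]
```

View pics/w2.png

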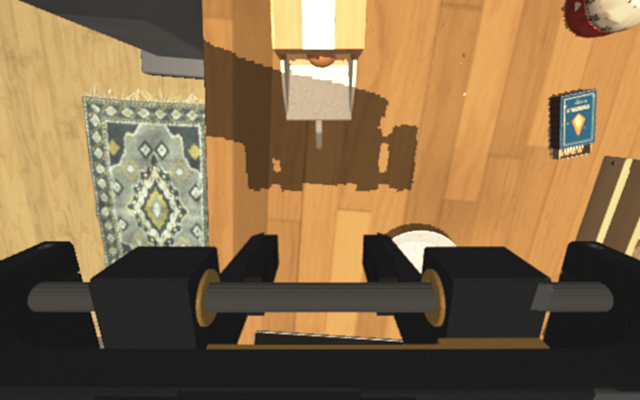

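The spout slopes 30.7° (lip at z≈0.045), so it is fully out, and a nut is visible at (321,60). The carton's top centre is about (0.481,-0.174), yaw 4.7°. Next I move over it to grasp.

```bash
python3 -c "
from h import *
delta([.4814,-.174,.155],frame(.083))"
```

```text
shift [0.1927 0.     0.0094] rotvec [-0.0003  0.0004 -0.002 ] clock 4.95
```

handwheel --deltas '[[[1, 0.05, 0, 0.005, 0, 0, 0], [1, 0.1, 0, 0.01, 0, 0, 0], [1, 0.15, 0, 0.01, 0, 0, 0], [1, 0.18, 0, 0.01, 0, 0, 0], [1, 0.193, 0, 0.01, 0, 0, 0], [1, 0.193, 0, 0.01, 0, 0, 0], [1, 0.193, 0, 0.01, 0, 0, 0]]]' --force 8

```text
clock: 5.65
tool_pos: [0.4813, -0.1755, 0.1538]
eef_rot: [0.679, 0.735, -0.001, -0.0]
contact_force: [0.3, -0.6, -0.6]
opening: 1.002
finger_force: 0.0
```

```bash
python3 - <<'E'
from h import *
delta([.4814,-.174,.041],frame(.083)); print(get_state()['opening'])
im,d,p=shot('wrist'); C=cloud(p,d); Z=C[...,2]
a=.083; ex=np.array([-np.sin(a),np.cos(a)]); ey=np.array([-np.cos(a),-np.sin(a)])
P=C[(d>0)&(abs(Z-.09)<.006)&(abs(C[...,0]-.48)<.07)]
s=(P[:,:2]-[.4814,-.174])@np.c_[ex,ey]
s=s[(abs(s[:,0])<.076)]
print(len(s),'along',np.percentile(s[:,0],[1,99]).round(4),'across',np.percentile(s[:,1],[1,99]).round(4), cv2.minAreaRect(P[:,:2].astype(np.float32)*1000))
E
```

```text
shift [0.0016 0.0004 0.1128] rotvec [-0.0018  0.001  -0.0038] clock 5.65
1.0016727028942656
14679 along [-0.0602  0.0746] across [-0.0326  0.0318] ((481.263916015625, -167.1701202392578), (66.22294616699219, 138.29177856445312), 4.86217737197876)
```

In the tool's units: -0.003 rad / 4 = -0.0008.

handwheel --deltas '[[[1, 0.001, 0, 0.04, 0, 0, -0.0008], [1, 0.001, 0, 0.08, 0, 0, -0.0008], [1, 0.001, 0, 0.105, 0, 0, -0.0008], [1, 0.001, 0, 0.113, 0, 0, -0.0008], [1, 0.001, 0, 0.113, 0, 0, -0.0008], [0, 0.001, 0, 0.113, 0, 0, -0.0008], [0, 0.001, 0, 0.113, 0, 0, -0.0008], [0, 0.001, 0, 0.113, 0, 0, -0.0008], [0, 0.001, 0, 0.113, 0, 0, -0.0008], [0, 0.001, 0, 0.113, 0, 0, -0.0008]]]' --force 30

```text
clock: 6.7
tool_pos: [0.4818, -0.1732, 0.0428]
eef_rot: [0.677, 0.736, -0.0, 0.001]
contact_force: [-1.3, -0.7, 6.6]
opening: 0.749
finger_force: 30.0
```

handwheel --deltas '[[[0, 0, 0, 0, 0, 0, 0], [0, 0, 0, -0.03, 0, 0, 0], [0, 0, 0, -0.06, 0, 0, 0], [0, 0, 0, -0.1, 0, 0, 0], [0, 0, 0, -0.14, 0, 0, 0], [0, 0, 0, -0.18, 0, 0, 0], [0, 0, 0, -0.2, 0, 0, 0], [0, 0, 0, -0.2, 0, 0, 0], [0, 0, 0, -0.2, 0, 0, 0]]]' --force 30

```text
clock: 7.6
tool_pos: [0.4806, -0.1729, 0.241]
eef_rot: [0.677, 0.736, -0.001, -0.0]
contact_force: [0.6, -0.5, -4.2]
opening: 0.746
finger_force: 30.0
```

```bash
python3 -c "
from h import *
delta([.49,.305,.24],frame(.083)); delta([.47,.305,.24],frame(-.0)); print(get_state()['q'])"
```

```text
shift [0.4754 0.0493 0.0008] rotvec [-0.0015  0.0002  0.0008] clock 7.6
shift [0.4771 0.0294 0.0008] rotvec [-0.0015  0.0002  0.0838] clock 7.6
[ 0.61195667  0.5831961  -0.57002882  1.89027037  0.43067636  0.79368654
 -0.10769181]
```

Grip is firm and the load is about 0.4 kg. I carry it gently to beyond the bowl.

handwheel --deltas '[[[0, 0.008, 0.001, 0, 0, 0, 0], [0, 0.024, 0.002, 0, 0, 0, 0], [0, 0.048, 0.005, 0, 0, 0, 0], [0, 0.08, 0.008, 0, 0, 0, 0], [0, 0.12, 0.012, 0, 0, 0, 0], [0, 0.16, 0.017, 0, 0, 0, 0], [0, 0.2, 0.021, 0, 0, 0, 0], [0, 0.24, 0.025, 0, 0, 0, 0], [0, 0.28, 0.03, 0, 0, 0, 0], [0, 0.32, 0.034, 0, 0, 0, 0]]]' --force 30

```text
clock: 8.6
tool_pos: [0.4873, 0.151, 0.24]
eef_rot: [0.676, 0.737, -0.001, -0.001]
contact_force: [1.3, 0.0, -3.7]
opening: 0.743
finger_force: 30.0
```

handwheel --deltas '[[[0, 0.04, 0.004, 0, 0, 0, 0], [0, 0.08, 0.008, 0, 0, 0, 0], [0, 0.12, 0.012, 0, 0, 0, 0], [0, 0.16, 0.017, 0, 0, 0, 0], [0, 0.19, 0.02, 0, 0, 0, 0], [0, 0.21, 0.022, 0, 0, 0, 0], [0, 0.22, 0.024, 0, 0, 0, 0], [0, 0.223, 0.024, 0, 0, 0, 0], [0, 0.223, 0.024, 0, 0, 0, 0]]]' --force 30

```text
clock: 9.5
tool_pos: [0.4935, 0.3723, 0.2406]
eef_rot: [0.677, 0.736, -0.001, 0.0]
contact_force: [0.3, -0.1, -4.3]
opening: 0.745
finger_force: 30.0
```

```bash
python3 - <<'E'
from h import *
s=get_state(); print(s['q'].round(3))
e=np.array([.083,-.997,0]); tip=np.array([.504,.225,0])-.025*e
for f,zt in((0,.13),(.3,.12),(.6,.112),(.8,.105),(.96,.1),(1.03,.1)):
    print(f,end=' '); delta(tip+[0,0,zt+.1237*np.sin(f)]-.1237*np.cos(f)*e,frame(.083,f))
E
```

```text
[-0.447  0.712 -0.5    1.573  0.393  0.961 -0.99 ]
0 shift [ 0.0014 -0.0016  0.1106] rotvec [-0.0015  0.0022  0.0008] clock 9.5
0.3 shift [-0.0042 -0.0016  0.0841] rotvec [-0.0017  0.3022  0.0006] clock 9.5
0.6 shift [-0.0204 -0.0017  0.0588] rotvec [-1.700e-03  6.022e-01  4.000e-04] clock 9.5
0.8 shift [-0.0363 -0.0017  0.047 ] rotvec [-1.800e-03  8.022e-01  2.000e-04] clock 9.5
0.96 shift [-0.0516 -0.0017  0.0394] rotvec [-0.0018  0.9622  0.    ] clock 9.5
1.03 shift [-0.0588 -0.0017  0.0347] rotvec [-0.0018  1.0322 -0.    ] clock 9.5
```

In the tool's units: 0.46 rad / 4 = 0.115.

handwheel --deltas '[[[0, 0, -0.001, 0.025, 0, 0.0125, 0], [0, -0.001, -0.001, 0.05, 0, 0.03, 0], [0, -0.003, -0.001, 0.075, 0, 0.05, 0], [0, -0.004, -0.001, 0.08, 0, 0.07, 0], [0, -0.007, -0.001, 0.076, 0, 0.09, 0], [0, -0.011, -0.001, 0.072, 0, 0.11, 0], [0, -0.012, -0.001, 0.071, 0, 0.115, 0], [0, -0.012, -0.001, 0.071, 0, 0.115, 0], [0, -0.012, -0.001, 0.071, 0, 0.115, 0]]]' --force 30

```text
clock: 10.4
tool_pos: [0.494, 0.3614, 0.171]
eef_rot: [0.659, 0.717, 0.154, -0.167]
contact_force: [-0.1, -0.2, -5.0]
opening: 0.749
finger_force: 30.0
```

```bash
python3 - <<'E'
from h import *
s=get_state(); print(s['q'].round(3))
e=np.array([.083,-.997,0]); tip=np.array([.504,.225,0])-.025*e
for f,zt in((.46,.115),(.6,.112),(.8,.105),(.96,.1),(1.03,.1)):
    print(f,end=' '); delta(tip+[0,0,zt+.1237*np.sin(f)]-.1237*np.cos(f)*e,frame(.083,f))
im,d,p=shot('scene'); save('c3.png',im)
E
```

```text
[-0.058  0.841 -0.757  1.866  0.357  0.385 -0.791]
0.46 shift [-0.0013 -0.0013  0.0005] rotvec [-0.      0.001   0.0012] clock 10.4
0.6 shift [-0.0038 -0.0013 -0.014 ] rotvec [-1.00e-04  1.41e-01  1.20e-03] clock 10.4
0.8 shift [-0.0128 -0.0013 -0.0317] rotvec [-2.00e-04  3.41e-01  1.20e-03] clock 10.4
0.96 shift [-0.0231 -0.0013 -0.0453] rotvec [-3.00e-04  5.01e-01  1.20e-03] clock 10.4
1.03 shift [-0.0276 -0.0014 -0.0528] rotvec [-4.00e-04  5.71e-01  1.20e-03] clock 10.4
```

View pics/c3.png

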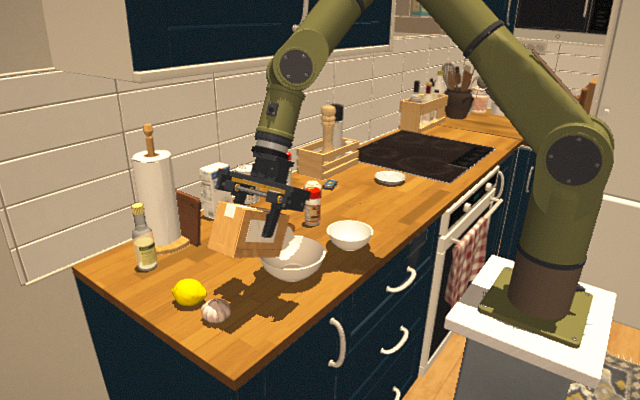

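The scene view shows the tilted carton at (245,230), with its spout at about (275,240) over the big bowl's left half; everything is clear. Continuing the tilt.

In the tool's units: 0.34 rad / 4 = 0.085.

handwheel --deltas '[[[0, -0.002, -0.001, -0.007, 0, 0.0175, 0], [0, -0.004, -0.001, -0.014, 0, 0.035, 0], [0, -0.007, -0.001, -0.021, 0, 0.0525, 0], [0, -0.01, -0.001, -0.027, 0, 0.07, 0], [0, -0.013, -0.001, -0.032, 0, 0.085, 0], [0, -0.013, -0.001, -0.032, 0, 0.085, 0], [0, -0.013, -0.001, -0.032, 0, 0.085, 0], [0, -0.013, -0.001, -0.032, 0, 0.085, 0]]]' --force 30

```text
clock: 11.25
tool_pos: [0.4947, 0.3371, 0.1945]
eef_rot: [0.622, 0.679, 0.264, -0.286]
contact_force: [-0.7, 0.1, -3.7]
opening: 0.745
finger_force: 30.0
```

```bash
python3 - <<'E'
from h import *
s=get_state(); print(s['q'].round(3))
e=np.array([.083,-.997,0]); tip=np.array([.504,.225,0])-.025*e
for f,zt in((.8,.105),(.96,.1),(1.03,.1)):
    print(f,end=' '); delta(tip+[0,0,zt+.1237*np.sin(f)]-.1237*np.cos(f)*e,frame(.083,f))
E
```

```text
[ 0.296  1.026 -1.077  1.957  0.349  0.262 -0.587]
0.8 shift [-0.0014 -0.0001 -0.0004] rotvec [-0.0011  0.0009  0.0037] clock 11.25
0.96 shift [-0.0066 -0.0001 -0.0166] rotvec [-0.0014  0.1609  0.0036] clock 11.25
1.03 shift [-0.0083 -0.0001 -0.0251] rotvec [-0.0016  0.2309  0.0036] clock 11.25
```

In the tool's units: 0.18 rad / 4 = 0.045.

handwheel --deltas '[[[0, -0.003, 0, -0.006, 0, 0.015, 0], [0, -0.006, 0, -0.012, 0, 0.03, 0], [0, -0.008, 0, -0.018, 0, 0.045, 0], [0, -0.008, 0, -0.018, 0, 0.045, 0], [0, -0.008, 0, -0.018, 0, 0.045, 0], [0, -0.008, 0, -0.018, 0, 0.045, 0], [0, -0.008, 0, -0.018, 0, 0.045, 0], [0, -0.008, 0, -0.018, 0, 0.045, 0], [0, -0.008, 0, -0.018, 0, 0.045, 0], [0, -0.008, 0, -0.018, 0, 0.045, 0]]]' --force 30

```text
clock: 12.25
tool_pos: [0.4966, 0.3171, 0.2005]
eef_rot: [0.597, 0.65, 0.318, -0.346]
contact_force: [-0.9, 0.5, -3.6]
opening: 0.747
finger_force: 30.0
```

```bash
python3 - <<'E'
from h import *
s=get_state(); print(s['q'].round(3), R.from_quat(s['eef_rot']).as_matrix()[:,0].round(3))
a,_,_=shot('scene'); b,_,_=shot('side')
f=lambda im,r:cv2.resize(im[r[0]:r[1],r[2]:r[3]],(400,400),interpolation=cv2.INTER_CUBIC)
save('p1.png',np.hstack([f(a,(190,290,220,340)),f(b,(110,210,200,320))]))
E
```

```text
[ 0.452  1.188 -1.222  1.977  0.37   0.26  -0.486] [-0.047  0.555  0.83 ]
```

View pics/p1.png

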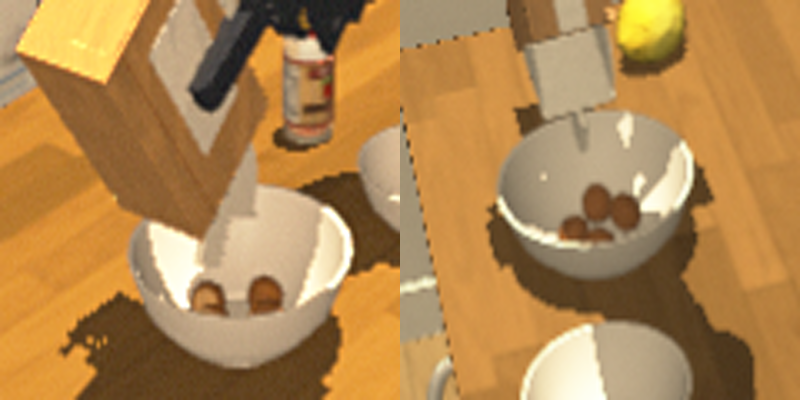

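All four nuts are in the bowl (side half of the picture, around (598,215)). Now upright and back.

```bash
python3 -c "
from h import *
delta([.4935,.3723,.25],frame(.083))"
```

```text
shift [0.0721 0.0016 0.0183] rotvec [-5.000e-04 -9.798e-01  1.000e-03] clock 12.35
```

Careful with the scale: turns go in shares of 4 rad. That gives: -0.98 rad / 4 = -0.245.

handwheel --deltas '[[[0, 0.015, 0, -0.005, 0, -0.015, 0], [0, 0.03, 0, -0.005, 0, -0.045, 0], [0, 0.04, 0.001, 0, 0, -0.075, 0], [0, 0.05, 0.001, 0.003, 0, -0.1075, 0], [0, 0.06, 0.001, 0.006, 0, -0.14, 0], [0, 0.065, 0.001, 0.01, 0, -0.1725, 0], [0, 0.07, 0.002, 0.014, 0, -0.205, 0], [0, 0.072, 0.002, 0.018, 0, -0.2325, 0], [0, 0.072, 0.002, 0.018, 0, -0.245, 0], [0, 0.072, 0.002, 0.018, 0, -0.245, 0]]]' --force 30

```text
clock: 13.35
tool_pos: [0.4911, 0.3763, 0.2502]
eef_rot: [0.674, 0.738, 0.001, -0.002]
contact_force: [-0.3, 0.2, -3.7]
opening: 0.746
finger_force: 30.0
```

handwheel --deltas '[[[0, 0, 0, 0, 0, 0, 0], [0, 0, 0, 0, 0, 0, 0]]]' --force 30

```text
clock: 13.55
tool_pos: [0.4942, 0.3705, 0.2496]
eef_rot: [0.677, 0.736, -0.0, -0.0]
contact_force: [-0.4, -0.5, -3.0]
opening: 0.745
finger_force: 30.0
```

```bash
python3 -c "
from h import *
print(get_state()['q'].round(3));delta([.4814,-.174,.2],frame(.083))"
```

```text
[-0.4    0.716 -0.584  1.563  0.444  0.999 -1.033]
shift [-0.5416 -0.0575  0.0497] rotvec [-0.001   0.0002 -0.0007] clock 13.55
```

handwheel --deltas '[[[0, -0.02, -0.002, 0, 0, 0, 0], [0, -0.06, -0.006, 0, 0, 0, 0], [0, -0.105, -0.011, 0, 0, 0, 0], [0, -0.15, -0.016, 0, 0, 0, 0], [0, -0.195, -0.021, 0, 0, 0, 0], [0, -0.24, -0.026, 0, 0, 0, 0], [0, -0.285, -0.03, 0, 0, 0, 0], [0, -0.33, -0.035, 0, 0, 0, 0], [0, -0.375, -0.04, 0, 0, 0, 0], [0, -0.42, -0.045, 0, 0, 0, 0]]]' --force 30

```text
clock: 14.55
tool_pos: [0.4837, -0.0534, 0.2503]
eef_rot: [0.678, 0.735, 0.0, 0.0]
contact_force: [1.4, 0.1, -3.9]
opening: 0.749
finger_force: 30.0
```

handwheel --deltas '[[[0, -0.045, -0.005, 0.01, 0, 0, 0], [0, -0.08, -0.008, 0.03, 0, 0, 0], [0, -0.105, -0.011, 0.05, 0, 0, 0], [0, -0.12, -0.013, 0.06, 0, 0, 0], [0, -0.122, -0.013, 0.06, 0, 0, 0], [0, -0.122, -0.013, 0.06, 0, 0, 0], [0, -0.122, -0.013, 0.06, 0, 0, 0]]]' --force 30

```text
clock: 15.25
tool_pos: [0.4828, -0.1709, 0.1913]
eef_rot: [0.676, 0.737, 0.001, 0.001]
contact_force: [-0.8, 0.5, -3.5]
opening: 0.746
finger_force: 30.0
```

```bash
python3 -c "
from h import *
delta([.4814,-.174,.043],frame(.083))"
```

```text
shift [-0.003  -0.0021  0.1483] rotvec [ 0.0027 -0.0008  0.0036] clock 15.25
```

handwheel --deltas '[[[0, 0, 0, 0.04, 0, 0, 0], [0, 0, 0, 0.08, 0, 0, 0], [0, 0, 0, 0.115, 0, 0, 0], [0, 0, 0, 0.13, 0, 0, 0], [0, 0, 0, 0.138, 0, 0, 0], [0, 0, 0, 0.143, 0, 0, 0], [0, 0, 0, 0.145, 0, 0, 0], [0, 0, 0, 0.147, 0, 0, 0], [0, 0, 0, 0.147, 0, 0, 0]]]' --force 30

```text
clock: 16.15
tool_pos: [0.4822, -0.173, 0.0438]
eef_rot: [0.677, 0.736, 0.0, 0.001]
contact_force: [0.4, -0.4, -4.0]
opening: 0.747
finger_force: 30.0
```

```bash
python3 - <<'E'
from h import *
im,d,p=shot('side'); C=cloud(p,d); Z=C[...,2]
q=C[(d>0)&(abs(C[...,0]-.48)<.06)&(abs(C[...,1]+.22)<.15)&(Z>.075)&(Z<.105)]
hs=[];print(len(q))
print(get_state()['tool_pos'],get_state()['contact_force'])
E
```

```text
1383
[ 0.48206197 -0.17306611  0.04376399] [ 0.59142474 -0.01501585 -3.29423868]
```

handwheel --deltas '[[[0, 0, 0, 0.001, 0, 0, 0], [0, 0, 0, 0.0015, 0, 0, 0], [0, 0, 0, 0.0015, 0, 0, 0], [0, 0, 0, 0.0015, 0, 0, 0]]]' --force 30

```text
clock: 16.6
tool_pos: [0.4821, -0.1734, 0.0428]
eef_rot: [0.677, 0.736, 0.0, 0.001]
contact_force: [-0.9, -1.9, 6.1]
opening: 0.744
finger_force: 30.0
```

Contact (+6 N). I release in place and rise.

handwheel --deltas '[[[0.9, 0, 0, 0, 0, 0, 0], [1, 0, 0, 0, 0, 0, 0], [1, 0, 0, 0, 0, 0, 0], [1, 0, 0, 0, 0, 0, 0], [1, 0, 0, -0.02, 0, 0, 0], [1, 0, 0, -0.06, 0, 0, 0], [1, 0, 0, -0.11, 0, 0, 0], [1, 0, 0, -0.16, 0, 0, 0], [1, -0.04, 0, -0.2, 0, 0, 0], [1, -0.08, 0, -0.22, 0, 0, 0]]]' --force 8

```text
clock: 17.6
tool_pos: [0.4896, -0.2506, 0.2648]
eef_rot: [0.675, 0.738, 0.001, 0.002]
contact_force: [2.4, 0.4, -0.9]
opening: 1.004
finger_force: 0.0
```

handwheel --deltas '[[[1, -0.05, 0, 0, 0, 0, 0], [1, -0.1, 0, 0, 0, 0, 0], [1, -0.15, 0, 0, 0, 0, 0], [1, -0.2, 0, 0, 0, 0, 0], [1, -0.2, 0, 0, 0, 0, 0], [1, -0.2, 0, 0, 0, 0, 0], [1, -0.2, 0, 0, 0, 0, 0], [1, -0.2, 0, 0, 0, 0, 0]]]' --force 8

```text
clock: 18.4
tool_pos: [0.5057, -0.449, 0.2615]
eef_rot: [0.676, 0.737, 0.0, -0.0]
contact_force: [0.1, 0.3, -1.2]
opening: 0.997
finger_force: 0.0
```

```bash
python3 - <<'E'
from h import *
a,_,_=shot('scene'); im,d,p=shot('side'); C=cloud(p,d); Z=C[...,2]
save('e1.png',np.hstack([cv2.resize(a[150:300,220:420],(400,400)),cv2.resize(im[110:330,200:420],(400,400))]))
q=C[(d>0)&(abs(C[...,0]-.48)<.05)&(C[...,1]<-.1)&(C[...,1]>-.24)&(Z>.08)&(Z<.1)]
print(np.median(q[:,2]),np.linalg.lstsq(np.c_[q[:,:2],np.ones(len(q))],q[:,2],rcond=None)[0])
E
```

```text
0.08921389136713609 [ 0.01016422 -0.00556988  0.08348212]
```

View pics/e1.png

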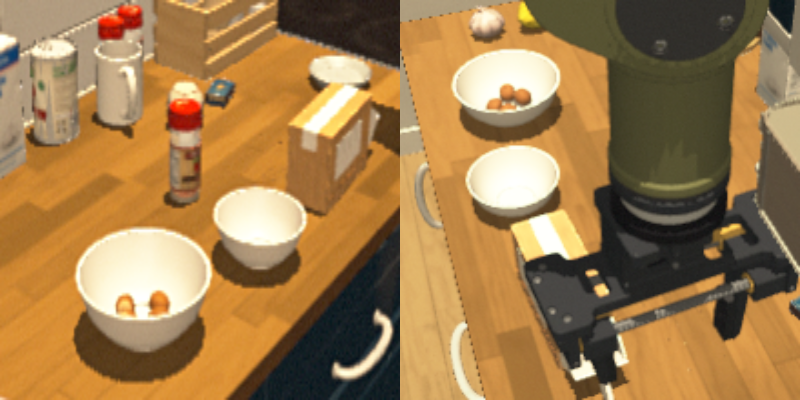

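The final view shows the carton level on its base (top at z≈0.089) at about (330,150), and the nuts in the big bowl at (508,97). The jar, timer and bowls have not moved, and the gripper is clear.

```bash
python3 -c "
from plant import finish_job
print(finish_job())"
```

```text
the job is handed in; nothing more can be done
None
```

The job is handed in at 18.5 s: the spout was pulled fully out, all four hazelnuts are in the large bowl, the carton is back on its base with the gripper clear, and the bowl, spice jar and egg timer were left where they stood.

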